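# Press the candle tin lids home, smallest to largest

## Task

The lids of the three standing candle tins are still sitting up: with the fingertips, gently press each lid down until it is fully home, first the smallest tin, then the medium one, then the largest, touching no tin before its turn. Only press: do not lift, tip or shove the tins, and leave the jug, the scale, the spare lid and the wick bar where they are. Finish with the hand clear of everything.

Things in the scene. Friction and masses are not known exactly. Their poses are not given: they have to be found in the camera images.
- lid_small_top (a point): centre of the top face of the lid of the small candle tin: a round steel lid 53 mm across with a springy flat top panel 47 mm across, raised 5 mm above the lid's rim, with a paper label disc; z up. With nothing pressing on it this point is 49 mm above the bench when the lid is fully up and 41 mm when it is home. The panel itself gives at 3 N per mm and springs back; pressed 5 mm (15 N) it is flush with the rim and turns hard; more than 25 N would dent the lid
- lid_small (a joint): how far the small tin's lid has been pushed down, in m: 0 = fully up, 0.008 = fully home against its stop; it starts between 0 and 0.002. It slides straight down against about 3 N of friction and stays where it is left (home means more than 0.0065)
- tin_small: the small filled candle tin standing loose on the bench: round, 50 mm across, 36 mm tall without its lid, about 100 g, steel with a paper label and a bead below the lid's skirt; origin at the centre of its underside, z up
- lid_medium_top (a point): centre of the top face of the lid of the medium candle tin: a round steel lid 69 mm across with a springy flat top panel 63 mm across, raised 5 mm above the lid's rim, with a paper label disc; z up. With nothing pressing on it this point is 61 mm above the bench when the lid is fully up and 53 mm when it is home. The panel itself gives at 3 N per mm and springs back; pressed 5 mm (15 N) it is flush with the rim and turns hard; more than 25 N would dent the lid
- lid_medium (a joint): how far the medium tin's lid has been pushed down, in m: 0 = fully up, 0.008 = fully home against its stop; it starts between 0 and 0.002. It slides straight down against about 3 N of friction and stays where it is left (home means more than 0.0065)
- tin_medium: the medium filled candle tin standing loose on the bench: round, 66 mm across, 48 mm tall without its lid, about 200 g, steel with a paper label and a bead below the lid's skirt; origin at the centre of its underside, z up
- lid_large_top (a point): centre of the top face of the lid of the large candle tin: a round steel lid 87 mm across with a springy flat top panel 81 mm across, raised 5 mm above the lid's rim, with a paper label disc; z up. With nothing pressing on it this point is 75 mm above the bench when the lid is fully up and 67 mm when it is home. The panel itself gives at 3 N per mm and springs back; pressed 5 mm (15 N) it is flush with the rim and turns hard; more than 25 N would dent the lid
- lid_large (a joint): how far the large tin's lid has been pushed down, in m: 0 = fully up, 0.008 = fully home against its stop; it starts between 0 and 0.002. It slides straight down against about 3 N of friction and stays where it is left (home means more than 0.0065)
- tin_large: the large filled candle tin standing loose on the bench: round, 84 mm across, 62 mm tall without its lid, about 360 g, steel with a paper label and a bead below the lid's skirt; origin at the centre of its underside, z up
- jug: bystander: open stainless pouring jug, 90 mm across the foot, 125 mm tall, wire handle reaching 82 mm from its axis; origin at the centre of its underside
- scale: bystander: flat black pocket scale, 120 x 85 x 22 mm, steel plate on top; origin at the centre of its underside
- spare_lid: bystander: spare lid lying flat on the bench, 87 mm across, 17 mm thick, the same look as the lids on the tins but with no tin under it; origin at the centre of its underside
- wick_bar: bystander: flat steel wick-centring bar lying on the bench, 20 x 100 x 4 mm; origin at the centre of its underside
Things that resemble listed ones, but are neither listed nor needed, are in the scene too. Leave any turquoise look-alike of the tin_large alone. Leave any black look-alike of the tin_medium alone.

How it is judged (in metres and radians):
On the way, in this order (a step that is already met when the one before it is completed fails the run):
1. the small tin's lid is pressed home while the larger ones are still up (value of joint lid_small above 0.0065 m and not (value of joint lid_medium above 0.0065 m) and not (value of joint lid_large above 0.0065 m)), for 0.2 s.
2. the medium tin's lid is pressed home while the larger ones are still up (value of joint lid_medium above 0.0065 m and not (value of joint lid_large above 0.0065 m)), for 0.2 s.
3. the large tin's lid is pressed home (value of joint lid_large above 0.0065 m), for 0.2 s.
At the end, for the whole second after the job is handed in: all three lids are home (pushed down more than 6.5 of their 8 mm), the tins stand upright and at rest on the bench within 20 mm of where they began, and the jug, scale, spare lid and wick bar are within 20 mm of where they began (value of joint each of lid_small, lid_medium, lid_large above 0.0065 m and distance of each of tin_small, tin_medium, tin_large, jug, scale, spare_lid, wick_bar from where it was at the start of the episode below 0.02 m and height (world z) of each of tin_small, tin_medium, tin_large below 0.005 m and angle between each of tin_small, tin_medium, tin_large's own z axis and vertical below 0.1 rad and linear speed of each of tin_small, tin_medium, tin_large below 0.02 m/s); the robot touches nothing.
It fails at once if a tin is lifted off the bench or tipped (underside more than 10 mm up, or more than 0.25 rad from upright) (height (world z) of any of tin_small, tin_medium, tin_large above 0.01 m or angle between any of tin_small, tin_medium, tin_large's own z axis and vertical above 0.25 rad).
It fails at once if a tin is shoved or carried more than 20 mm from where it stood (distance of any of tin_small, tin_medium, tin_large from where it was at the start of the episode above 0.02 m).
It fails at once if a tin or lid is pressed hard (more than 25 N) (contact force between the fingers and tin_small above 25 N or contact force between the fingers and tin_medium above 25 N or contact force between the fingers and tin_large above 25 N).
It fails at once if the medium tin is touched before the small lid is home, or the large tin before the medium lid is home ((contact force between the fingers and tin_medium above 1.5 N and not (value of joint lid_small above 0.0065 m)) or (contact force between the fingers and tin_large above 1.5 N and not (value of joint lid_medium above 0.0065 m))).
It fails at once if the jug, scale, spare lid or wick bar is moved more than 20 mm (distance of any of jug, scale, spare_lid, wick_bar from where it was at the start of the episode above 0.02 m).
It also fails if it takes over 48 s, if anything falls off the work surface, if the arm or the gripper's body presses on something with over 40 N, if the wrist force passes 120 N, or if a joint passes its speed limit or range.

## Robot

A 6-joint arm with a two-finger parallel gripper is mounted at the origin on the work surface. World frame = base frame: x ahead of the robot, y to its left, z up, the work surface at z = 0. Lengths are in m, angles in degrees, forces in N, time in s.
With the tool pointing down it reaches from about 0.25 to 0.725 m from the base axis. Payload 9.7 kg.
Tool frame: the origin (TCP) lies at the very end of the fingers, on their centre line; the grasp point (between the pads) lies 19 mm behind it; z points along the fingers, y is the line along which they close (so a half turn about z gives the same grasp; the last joint's range is limited). The gripper opens to 85 mm and grips with 20 to 120 N. Pads are 22 mm wide; open, the fingers measure 114 mm over their backs; the gripper's body (76 mm by 85 mm) begins 54 mm behind the grasp point. The pads swing forward as they close: fully open they stand 13 mm farther back than shut.
Start: joints at [-66.75, 4.979, 10.078, 95.1, 0, 90], TCP at [0.217, -0.505, 0.231] pointing down, gripper open.
Joint ranges: [-179.16, 179.16], [-48.56, 103.87], [-65.8, 70.77], [-126.05, 130.52], [-82.76, 87.17], [-180, 180]. Speed limits (degrees/s): [127.2, 127.2, 147.25, 180, 180, 180].

## Interface

Orientations are given as [roll, pitch, yaw] about the fixed x, y, z axes, in that order (R = Rz(yaw) Ry(pitch) Rx(roll)).
In Python, from workcell import telemetry, optics, workorder gives the robot as it stands.
- The arm moves only by the shell command python3 -m handwheel 'ROWS' [FORCE]. ROWS is JSON, a list of rows, each an object of numbers: "tx", "ty", "tz": the shift along the tool's x, y, z in m; "ax", "ay", "az": the turn, a rotation vector about the tool's x, y, z in degrees; "jaw": the gripper command: -1 is shut, 1 is fully open, values between are in proportion. A call has exactly 10 rows; each row shifts and turns the commanded pose from where the row before left it, along the tool's axes as they then stand; what a row does not reach is not made up. A row lasts 1/8 s, in which the tool goes at most 62.5 mm and 10.7 degrees, less where a joint would pass 70% of its speed; a pose out of reach is approached as far as the arm can. A call is refused whole if a number of a shift passes 0.0625 or a number of a turn 10.7, either way. A call with a gripper value outside its range is refused whole. The fingers move at their own pace and stop on an object; FORCE is the grip in N (left out, the last holds). Time passes only in rows, so rows that do not move let the fingers close, or fill a call up. It gives the time, the measured TCP pose, the force, the opening and the grip force at its end, in the units of the state.
- telemetry.get_obs(): the state, without advancing time (a new reading comes with each control period).
- optics.camera(name): name is "scene" or "top"; returns a dict with "color" (384x512x3 uint8, red, green, blue), "K" (3x3 intrinsics, pixels), "k1" (the pictures are not rectified: a ray, as slopes to the right and down, at radius r is drawn at 1 + k1 r^2 times it, then the intrinsics apply), "extrinsics" (4x4, takes a point from camera to world coordinates). Camera axes: x right, y down, z forward; pixel columns grow to the right and rows downward; lengths in m; the calibration is good to about 2 mm. A picture is of the moment at which its call begins. There is no depth.
- workorder.job_done(): hands the job in; it is judged then, once.
The state is a dict: "time": time; "q": joint angles; "qd": joint speeds; "joint_efforts": joint torques, N m; "ee_pos": TCP position; "tcp_rot": TCP orientation; "wrist_force": force on the tool from outside, world axes, zero at the start; "torque": the same for the moment, N m; "opening": finger opening in m; "grasp_force": force on a finger pad.
Only numpy, scipy, OpenCV 4.12 (cv2) and the standard library are available. Lean on these libraries where they do the work, as an engineer would, in place of code of your own. Each camera call takes 0.05 s, during which the arm holds its last target. There are 200 camera calls.

## Working session

There is one attempt and no reset: what is moved stays moved. The work goes in short steps, Python scripts to look and compute and a shell command to move; the robot and the scene stay as the last step left them, time stands still between calls to the robot, and variables do not carry over. Pictures are saved under pics/ and viewed, at most 10 in all, crops included, and the job is handed in when it is done.

```bash
mkdir -p pics && cat > h.py <<'E'
import numpy as np, cv2
from workcell import telemetry, optics, workorder
def shot(n,name):
    c=optics.camera(n); cv2.imwrite(f'pics/{name}.png',c['color'][:,:,::-1]); np.savez(f'pics/{name}.npz',**{k:np.array(v) for k,v in c.items()}); return c
def ray(c,u,v):
    K=np.array(c['K']);xd=np.array([(u-K[0,2])/K[0,0],(v-K[1,2])/K[1,1]]);x=xd.copy()
    for _ in range(30): x=xd/(1+float(c['k1'])*(x@x))
    T=np.array(c['extrinsics']); return T[:3,3],T[:3,:3]@np.r_[x,1]
def onz(c,u,v,z):
    o,d=ray(c,u,v); return o+d*(z-o[2])/d[2]
E
python3 - <<'E'
from h import *
a=shot('top','t0');b=shot('scene','s0')
for c in(a,b): print(np.round(c['K'],1).tolist(),c['k1'],np.round(c['extrinsics'],3).tolist())
im=cv2.imread('pics/t0.png');cv2.imwrite('pics/t0b.png',cv2.resize(im,(800,600),interpolation=cv2.INTER_CUBIC))
im=cv2.imread('pics/s0.png');cv2.imwrite('pics/s0b.png',cv2.resize(im,(800,600),interpolation=cv2.INTER_CUBIC))
o=telemetry.get_obs();print(o)
E
```

```text
[[457.4, 0.0, 256.1], [0.0, 457.4, 181.8], [0.0, 0.0, 1.0]] 0.02231223495974536 [[0.017, -0.981, 0.194, 0.366], [-1.0, -0.02, -0.011, 0.007], [0.015, -0.194, -0.981, 1.226], [0.0, 0.0, 0.0, 1.0]]
[[386.3, 0.0, 248.1], [0.0, 386.3, 201.0], [0.0, 0.0, 1.0]] 0.023710754961191058 [[0.751, 0.354, -0.558, 1.231], [0.66, -0.379, 0.649, -0.701], [0.018, -0.855, -0.518, 0.626], [0.0, 0.0, 0.0, 1.0]]
{'time': 0.1, 'q': array([-6.67496698e+01,  5.00991473e+00,  1.00392989e+01,  9.50998625e+01,
       -5.16663304e-04,  8.99978916e+01]), 'qd': array([ 0.0746567 , -0.14639219,  0.16744614,  0.00115651, -0.02719345,
       -0.02610287]), 'joint_efforts': array([ 1.28033429e-03, -5.21561444e+01,  4.65654230e+01,  1.60429819e-02,
        7.76960201e-05,  4.44161145e-06]), 'ee_pos': array([ 0.21702925, -0.50514774,  0.23063783]), 'tcp_rot': array([-1.79929522e+02,  5.14069454e-04,  2.32524392e+01]), 'wrist_force': array([0.20559338, 0.3856901 , 0.4062469 ]), 'torque': array([-0.00474199, -0.00813428,  0.02248541]), 'grasp_force': 0.0, 'opening': 0.0856296776113506}
```

View pics/t0b.png

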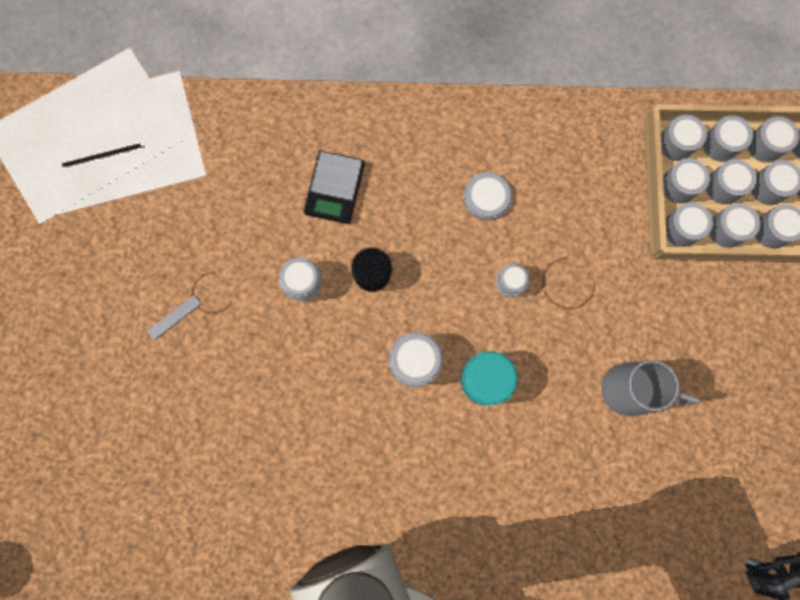

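View pics/s0b.png

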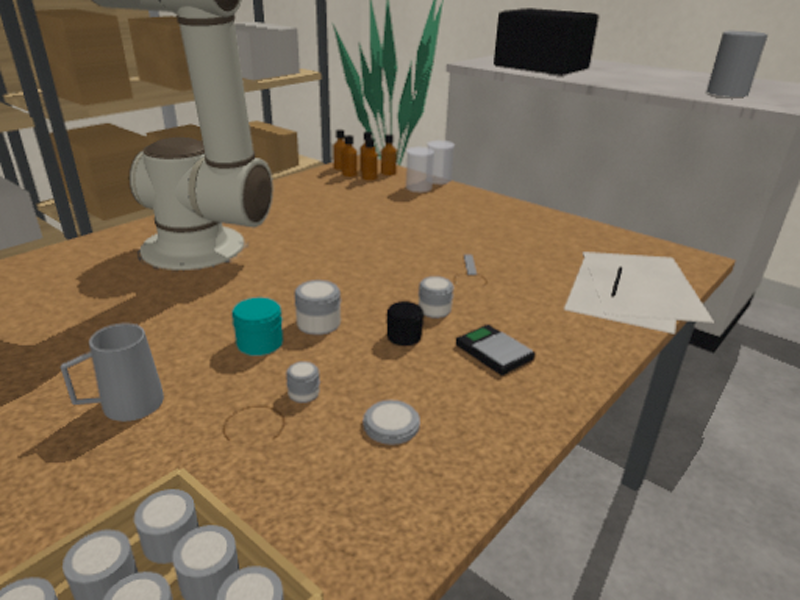

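The top view (800x600 pixels) shows:
- **Standing tins with white labels:** small at (513,279), medium at (299,278), large at (415,359).
- **Rejected candidates:** the white disc at (488,195) lies flat with no tin under it, so it is the spare lid. The black tin (371,269) and turquoise tin (489,378) are the look-alikes. The tins in the tray on the right aren't standing loose on the bench.

Next I'll measure these and confirm with a crop.

```bash
cat > m.py <<'E'
from h import *
def lids(c,seeds,zs,s=1):
    hsv=cv2.cvtColor(np.asarray(c['color']),cv2.COLOR_RGB2HSV)
    m=((hsv[...,1]<40)&(hsv[...,2]>195)).astype(np.uint8)
    n,l,st,ce=cv2.connectedComponentsWithStats(m)
    out=[]
    for (u,v),z in zip(seeds,zs):
        k=min(range(1,n),key=lambda i:np.hypot(*(ce[i]-[u*.64,v*.64]))+(1e3 if st[i,4]<40 else 0))
        p=onz(c,*ce[k],z); out.append((ce[k].round(1).tolist(),int(st[k,4]),st[k,2:4].tolist(),p.round(4).tolist()))
    return out
Z=[.048,.060,.074,.016]
E
python3 - <<'E'
from m import *
c=np.load('pics/t0.npz'); 
for r in lids(c,[(513,279),(299,278),(415,359),(488,195)],Z): print('top',r)
s=np.load('pics/s0.npz')
for r in lids(s,[(303,370),(436,285),(318,290),(391,416)],Z): print('scene',r)
for n,u,v,z in [('jug',655,385,.125),('black',371,269,.06),('turq',489,378,.075)]: print(n,onz(c,u*.64,v*.64,z).round(3))
im=cv2.imread('pics/s0.png')[160:310,140:320];cv2.imwrite('pics/crop.png',cv2.resize(im,None,fx=4,fy=4,interpolation=cv2.INTER_CUBIC))
E
```

```text
top ([328.8, 177.4], 157, [14, 14], [0.6151, -0.198, 0.048])
top ([190.8, 176.6], 280, [19, 18], [0.6074, 0.1635, 0.06])
top ([265.9, 229.0], 488, [25, 25], [0.4736, -0.0329, 0.074])
top ([312.2, 123.9], 375, [23, 21], [0.7723, -0.1596, 0.016])Traceback (most recent call last):
  File "<stdin>", line 5, in <module>
  File "m.py", line 8, in lids
    k=min(range(1,n),key=lambda i:np.hypot(*(ce[i]-[u*.64,v*.64]))+(1e3 if st[i,4]<40 else 0))
ValueError: min() iterable argument is empty
```

```bash
python3 - <<'E'
from m import *
c=np.load('pics/t0.npz')
s=np.load('pics/s0.npz')
for n,u,v,z in [('small',303,370,.048),('medium',436,285,.06),('large',318,290,.074)]: print('scene',n,onz(s,u*.64,v*.64,z).round(4))
for n,u,v,z in [('jug',655,385,.125),('black',371,269,.06),('turq',489,378,.075)]: print(n,onz(c,u*.64,v*.64,z).round(3))
im=cv2.imread('pics/s0.png')[160:310,140:320];cv2.imwrite('pics/crop.png',cv2.resize(im,None,fx=4,fy=4,interpolation=cv2.INTER_CUBIC))
from scipy.spatial.transform import Rotation as R
o=telemetry.get_obs();r=R.from_euler('xyz',o['tcp_rot'],degrees=True)
print(r.as_matrix().round(3).tolist(), r.inv().apply(np.array([.6151,-.198,.16])-o['ee_pos']).round(4))
E
```

```text
scene small [ 0.6234 -0.1978  0.048 ]
scene medium [0.618  0.1575 0.06  ]
scene large [ 0.4827 -0.0323  0.074 ]
jug [ 0.434 -0.399  0.125]
black [0.622 0.043 0.06 ]
turq [ 0.443 -0.151  0.075]
[[0.919, 0.395, -0.0], [0.395, -0.919, 0.001], [-0.0, -0.001, -1.0]] [ 0.487  -0.125   0.0708]
```

View pics/crop.png

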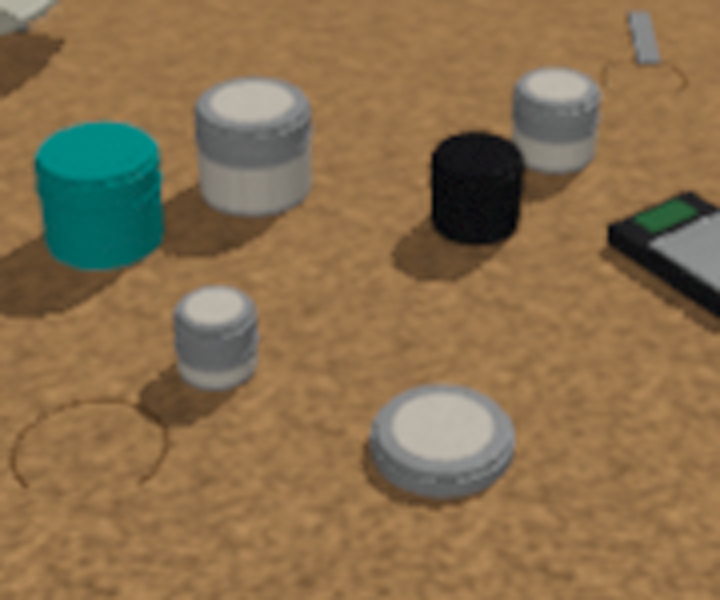

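The crop confirms the choice. The small, medium and large tins stand with silver lids and white labels, the spare lid lies flat on the bench, and the turquoise and black tins are separate. I'll move over the small tin with the fingers shut.

```bash
python3 -m handwheel '[{"tx":0.049,"ty":-0.0124,"jaw":-1},{"tx":0.049,"ty":-0.0124,"jaw":-1},{"tx":0.049,"ty":-0.0124,"jaw":-1},{"tx":0.049,"ty":-0.0124,"jaw":-1},{"tx":0.049,"ty":-0.0124,"jaw":-1},{"tx":0.049,"ty":-0.0124,"jaw":-1},{"tx":0.049,"ty":-0.0124,"jaw":-1},{"tx":0.049,"ty":-0.0124,"jaw":-1},{"tx":0.049,"ty":-0.0124,"jaw":-1},{"tx":0.049,"ty":-0.0124,"jaw":-1}]' 20
python3 -m handwheel '[{"tz":0.025,"jaw":-1},{"tz":0.025,"jaw":-1},{"tz":0.025,"jaw":-1},{"tz":0.025,"jaw":-1},{"tz":0.025,"jaw":-1},{"tz":0.02,"jaw":-1},{"tz":0.01,"jaw":-1},{"jaw":-1},{"jaw":-1},{"jaw":-1}]'
python3 - <<'E'
from h import *
a=shot('top','t1');b=shot('scene','s1')
A=cv2.resize(cv2.imread('pics/t1.png')[110:260,250:400],(400,400));B=cv2.resize(cv2.imread('pics/s1.png')[150:300,120:270],(400,400))
cv2.imwrite('pics/c1.png',np.hstack([A,B]))
E
```

```text
$[0]: bad value
$[0]: bad value
```

View pics/c1.png

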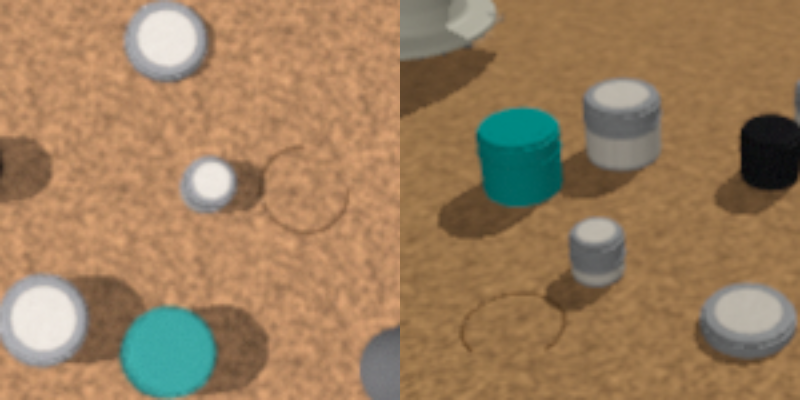

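The picture shows the scene unchanged, with no arm over the tins: both moves were refused ("bad value"). A row probably needs every key, so I'll send them all.

```bash
python3 -m handwheel '[{"tx":0.049,"ty":-0.0124,"tz":0,"ax":0,"ay":0,"az":0,"jaw":-1},{"tx":0.049,"ty":-0.0124,"tz":0,"ax":0,"ay":0,"az":0,"jaw":-1},{"tx":0.049,"ty":-0.0124,"tz":0,"ax":0,"ay":0,"az":0,"jaw":-1},{"tx":0.049,"ty":-0.0124,"tz":0,"ax":0,"ay":0,"az":0,"jaw":-1},{"tx":0.049,"ty":-0.0124,"tz":0,"ax":0,"ay":0,"az":0,"jaw":-1},{"tx":0.049,"ty":-0.0124,"tz":0,"ax":0,"ay":0,"az":0,"jaw":-1},{"tx":0.049,"ty":-0.0124,"tz":0,"ax":0,"ay":0,"az":0,"jaw":-1},{"tx":0.049,"ty":-0.0124,"tz":0,"ax":0,"ay":0,"az":0,"jaw":-1},{"tx":0.049,"ty":-0.0124,"tz":0,"ax":0,"ay":0,"az":0,"jaw":-1},{"tx":0.049,"ty":-0.0124,"tz":0,"ax":0,"ay":0,"az":0,"jaw":-1}]' 20
```

```text
time: 1.45
ee_pos: [0.6195, -0.1967, 0.2311]
tcp_rot: [-180.0, 0.0, 23.3]
wrist_force: [0.3, -0.7, -0.1]
opening: -0.0004
grasp_force: 0.0
```

Now down to about z = 0.086, then a look.

```bash
python3 -m handwheel '[{"tx":0,"ty":0,"tz":0.025,"ax":0,"ay":0,"az":0,"jaw":-1},{"tx":0,"ty":0,"tz":0.025,"ax":0,"ay":0,"az":0,"jaw":-1},{"tx":0,"ty":0,"tz":0.025,"ax":0,"ay":0,"az":0,"jaw":-1},{"tx":0,"ty":0,"tz":0.025,"ax":0,"ay":0,"az":0,"jaw":-1},{"tx":0,"ty":0,"tz":0.025,"ax":0,"ay":0,"az":0,"jaw":-1},{"tx":0,"ty":0,"tz":0.02,"ax":0,"ay":0,"az":0,"jaw":-1},{"tx":0,"ty":0,"tz":0,"ax":0,"ay":0,"az":0,"jaw":-1},{"tx":0,"ty":0,"tz":0,"ax":0,"ay":0,"az":0,"jaw":-1},{"tx":0,"ty":0,"tz":0,"ax":0,"ay":0,"az":0,"jaw":-1},{"tx":0,"ty":0,"tz":0,"ax":0,"ay":0,"az":0,"jaw":-1}]'
python3 - <<'E'
from h import *
a=shot('top','t1');b=shot('scene','s1')
A=cv2.resize(cv2.imread('pics/t1.png')[110:260,250:400],(400,400));B=cv2.resize(cv2.imread('pics/s1.png')[180:280,150:250],(400,400))
cv2.imwrite('pics/c1b.png',np.hstack([A,B]))
E
```

```text
time: 2.7
ee_pos: [0.6187, -0.1981, 0.0871]
tcp_rot: [180.0, -0.0, 23.3]
wrist_force: [0.7, -0.5, -0.2]
opening: -0.0003
grasp_force: 0.0
```

View pics/c1b.png

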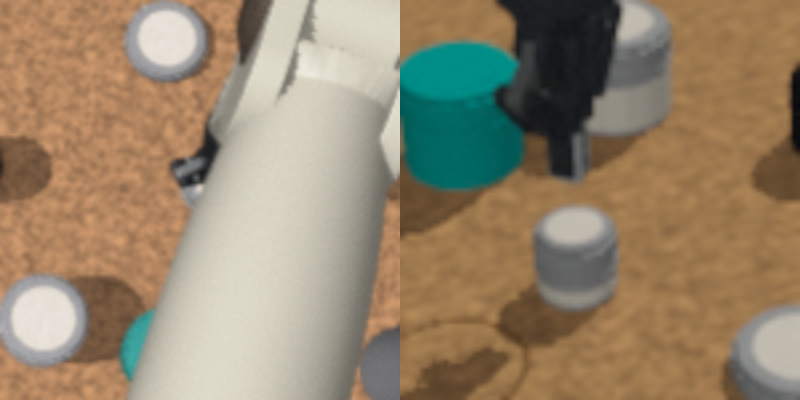

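The top crop shows the fingers over the small tin near (190,185). In the scene crop the fingertip at (570,178) is straight above the small lid at (575,227). I'll go down to just above the lid.

```bash
python3 -m handwheel '[{"tx":0,"ty":0,"tz":0.01,"ax":0,"ay":0,"az":0,"jaw":-1},{"tx":0,"ty":0,"tz":0.01,"ax":0,"ay":0,"az":0,"jaw":-1},{"tx":0,"ty":0,"tz":0.008,"ax":0,"ay":0,"az":0,"jaw":-1},{"tx":0,"ty":0,"tz":0.004,"ax":0,"ay":0,"az":0,"jaw":-1},{"tx":0,"ty":0,"tz":0.001,"ax":0,"ay":0,"az":0,"jaw":-1},{"tx":0,"ty":0,"tz":0,"ax":0,"ay":0,"az":0,"jaw":-1},{"tx":0,"ty":0,"tz":0,"ax":0,"ay":0,"az":0,"jaw":-1},{"tx":0,"ty":0,"tz":0,"ax":0,"ay":0,"az":0,"jaw":-1},{"tx":0,"ty":0,"tz":0,"ax":0,"ay":0,"az":0,"jaw":-1},{"tx":0,"ty":0,"tz":0,"ax":0,"ay":0,"az":0,"jaw":-1}]'
```

```text
time: 4.05
ee_pos: [0.6184, -0.198, 0.0533]
tcp_rot: [180.0, -0.0, 23.2]
wrist_force: [0.3, -0.0, 0.3]
opening: 0.0
grasp_force: 0.0
```

```bash
python3 -m handwheel '[{"tx":0,"ty":0,"tz":0.001,"ax":0,"ay":0,"az":0,"jaw":-1},{"tx":0,"ty":0,"tz":0.001,"ax":0,"ay":0,"az":0,"jaw":-1},{"tx":0,"ty":0,"tz":0.001,"ax":0,"ay":0,"az":0,"jaw":-1},{"tx":0,"ty":0,"tz":0.001,"ax":0,"ay":0,"az":0,"jaw":-1},{"tx":0,"ty":0,"tz":0.001,"ax":0,"ay":0,"az":0,"jaw":-1},{"tx":0,"ty":0,"tz":0.001,"ax":0,"ay":0,"az":0,"jaw":-1},{"tx":0,"ty":0,"tz":0.001,"ax":0,"ay":0,"az":0,"jaw":-1},{"tx":0,"ty":0,"tz":0.001,"ax":0,"ay":0,"az":0,"jaw":-1},{"tx":0,"ty":0,"tz":0.001,"ax":0,"ay":0,"az":0,"jaw":-1},{"tx":0,"ty":0,"tz":0,"ax":0,"ay":0,"az":0,"jaw":-1}]'
```

```text
time: 5.3
ee_pos: [0.6184, -0.198, 0.0442]
tcp_rot: [180.0, -0.0, 23.3]
wrist_force: [-0.3, 0.2, 2.7]
opening: 0.0001
grasp_force: 1.3
```

The force is 2.7 N, so the lid is sliding. I'll push on to about 38.7 mm.

```bash
python3 -m handwheel '[{"tx":0,"ty":0,"tz":0.001,"ax":0,"ay":0,"az":0,"jaw":-1},{"tx":0,"ty":0,"tz":0.001,"ax":0,"ay":0,"az":0,"jaw":-1},{"tx":0,"ty":0,"tz":0.001,"ax":0,"ay":0,"az":0,"jaw":-1},{"tx":0,"ty":0,"tz":0.001,"ax":0,"ay":0,"az":0,"jaw":-1},{"tx":0,"ty":0,"tz":0.001,"ax":0,"ay":0,"az":0,"jaw":-1},{"tx":0,"ty":0,"tz":0.0005,"ax":0,"ay":0,"az":0,"jaw":-1},{"tx":0,"ty":0,"tz":0,"ax":0,"ay":0,"az":0,"jaw":-1},{"tx":0,"ty":0,"tz":0,"ax":0,"ay":0,"az":0,"jaw":-1},{"tx":0,"ty":0,"tz":0,"ax":0,"ay":0,"az":0,"jaw":-1},{"tx":0,"ty":0,"tz":0,"ax":0,"ay":0,"az":0,"jaw":-1}]'
```

```text
time: 6.55
ee_pos: [0.6184, -0.198, 0.0392]
tcp_rot: [180.0, -0.0, 23.2]
wrist_force: [-1.8, 0.6, 6.1]
opening: 0.0001
grasp_force: 2.8
```

6.1 N at 39.2 mm means the panel is bending against the stop. One more millimetre to be sure, then lift straight up.

```bash
python3 -m handwheel '[{"tx":0,"ty":0,"tz":0.0005,"ax":0,"ay":0,"az":0,"jaw":-1},{"tx":0,"ty":0,"tz":0.0005,"ax":0,"ay":0,"az":0,"jaw":-1},{"tx":0,"ty":0,"tz":0,"ax":0,"ay":0,"az":0,"jaw":-1},{"tx":0,"ty":0,"tz":0,"ax":0,"ay":0,"az":0,"jaw":-1},{"tx":0,"ty":0,"tz":0,"ax":0,"ay":0,"az":0,"jaw":-1},{"tx":0,"ty":0,"tz":0,"ax":0,"ay":0,"az":0,"jaw":-1},{"tx":0,"ty":0,"tz":0,"ax":0,"ay":0,"az":0,"jaw":-1},{"tx":0,"ty":0,"tz":0,"ax":0,"ay":0,"az":0,"jaw":-1},{"tx":0,"ty":0,"tz":0,"ax":0,"ay":0,"az":0,"jaw":-1},{"tx":0,"ty":0,"tz":0,"ax":0,"ay":0,"az":0,"jaw":-1}]'
```

```text
time: 7.8
ee_pos: [0.6184, -0.198, 0.0385]
tcp_rot: [180.0, -0.0, 23.2]
wrist_force: [-2.2, 0.1, 7.6]
opening: -0.0001
grasp_force: 3.8
```

```bash
python3 -m handwheel '[{"tx":0,"ty":0,"tz":-0.003,"ax":0,"ay":0,"az":0,"jaw":-1},{"tx":0,"ty":0,"tz":-0.005,"ax":0,"ay":0,"az":0,"jaw":-1},{"tx":0,"ty":0,"tz":-0.012,"ax":0,"ay":0,"az":0,"jaw":-1},{"tx":0,"ty":0,"tz":-0.02,"ax":0,"ay":0,"az":0,"jaw":-1},{"tx":0,"ty":0,"tz":-0.02,"ax":0,"ay":0,"az":0,"jaw":-1},{"tx":0,"ty":0,"tz":-0.02,"ax":0,"ay":0,"az":0,"jaw":-1},{"tx":0,"ty":0,"tz":-0.02,"ax":0,"ay":0,"az":0,"jaw":-1},{"tx":0,"ty":0,"tz":0,"ax":0,"ay":0,"az":0,"jaw":-1},{"tx":0,"ty":0,"tz":0,"ax":0,"ay":0,"az":0,"jaw":-1},{"tx":0,"ty":0,"tz":0,"ax":0,"ay":0,"az":0,"jaw":-1}]'
python3 - <<'E'
from h import *
from scipy.spatial.transform import Rotation as R
o=telemetry.get_obs();r=R.from_euler('xyz',o['tcp_rot'],degrees=True)
for t in ([.611,.162,.09],): print(r.inv().apply(np.array(t)-o['ee_pos']).round(4), o['q'].round(0))
E
```

```text
time: 9.05
ee_pos: [0.618, -0.1979, 0.1368]
tcp_rot: [-179.9, 0.1, 23.3]
wrist_force: [-0.2, 0.1, 0.5]
opening: -0.0001
grasp_force: 0.0
[ 0.1357 -0.3334  0.047 ] [-18.  18.  15.  87.  -0. 139.]
```

7.6 N at 38.5 mm matches 2.5 mm of panel give, so the small lid is home. Now over to the medium tin.

```bash
python3 -m handwheel '[{"tx":0.015,"ty":-0.037,"tz":0,"ax":0,"ay":0,"az":0,"jaw":-1},{"tx":0.015,"ty":-0.037,"tz":0,"ax":0,"ay":0,"az":0,"jaw":-1},{"tx":0.015,"ty":-0.037,"tz":0,"ax":0,"ay":0,"az":0,"jaw":-1},{"tx":0.015,"ty":-0.037,"tz":0,"ax":0,"ay":0,"az":0,"jaw":-1},{"tx":0.015,"ty":-0.037,"tz":0,"ax":0,"ay":0,"az":0,"jaw":-1},{"tx":0.015,"ty":-0.037,"tz":0,"ax":0,"ay":0,"az":0,"jaw":-1},{"tx":0.015,"ty":-0.037,"tz":0,"ax":0,"ay":0,"az":0,"jaw":-1},{"tx":0.015,"ty":-0.037,"tz":0,"ax":0,"ay":0,"az":0,"jaw":-1},{"tx":0.015,"ty":-0.037,"tz":0,"ax":0,"ay":0,"az":0,"jaw":-1},{"tx":0,"ty":0,"tz":0,"ax":0,"ay":0,"az":0,"jaw":-1}]'
```

```text
time: 10.3
ee_pos: [0.6103, 0.1636, 0.1368]
tcp_rot: [-180.0, 0.1, 23.4]
wrist_force: [-0.7, -0.7, -0.4]
opening: -0.0002
grasp_force: 0.0
```

```bash
python3 -m handwheel '[{"tx":0,"ty":0,"tz":0.015,"ax":0,"ay":0,"az":0,"jaw":-1},{"tx":0,"ty":0,"tz":0.015,"ax":0,"ay":0,"az":0,"jaw":-1},{"tx":0,"ty":0,"tz":0.015,"ax":0,"ay":0,"az":0,"jaw":-1},{"tx":0,"ty":0,"tz":0.012,"ax":0,"ay":0,"az":0,"jaw":-1},{"tx":0,"ty":0,"tz":0.008,"ax":0,"ay":0,"az":0,"jaw":-1},{"tx":0,"ty":0,"tz":0.004,"ax":0,"ay":0,"az":0,"jaw":-1},{"tx":0,"ty":0,"tz":0,"ax":0,"ay":0,"az":0,"jaw":-1},{"tx":0,"ty":0,"tz":0,"ax":0,"ay":0,"az":0,"jaw":-1},{"tx":0,"ty":0,"tz":0,"ax":0,"ay":0,"az":0,"jaw":-1},{"tx":0,"ty":0,"tz":0,"ax":0,"ay":0,"az":0,"jaw":-1}]'
python3 - <<'E'
from h import *
a=shot('top','t2');b=shot('scene','s2')
A=cv2.resize(cv2.imread('pics/t2.png')[110:260,130:280],(400,400));B=cv2.resize(cv2.imread('pics/s2.png')[130:230,230:330],(400,400))
cv2.imwrite('pics/c2.png',np.hstack([A,B]))
E
```

```text
time: 11.55
ee_pos: [0.6111, 0.1614, 0.069]
tcp_rot: [180.0, -0.0, 23.3]
wrist_force: [-0.3, 0.2, -0.2]
opening: -0.0002
grasp_force: 0.0
```

View pics/c2.png

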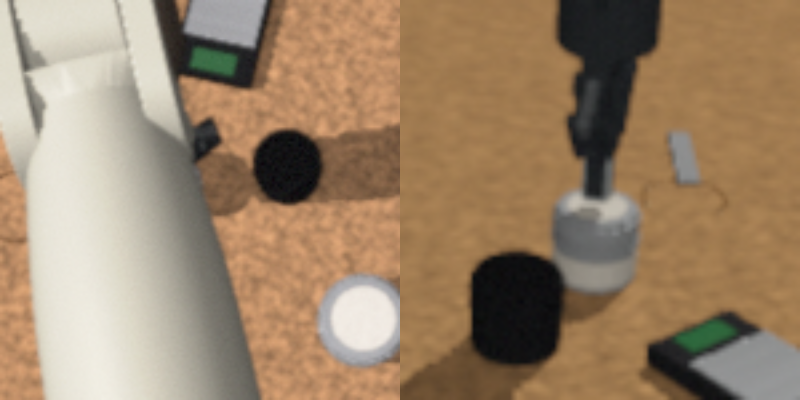

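The scene crop shows the fingertips (597,195) just over the medium lid's panel (595,208), clear of the black tin. Pressing now.

```bash
python3 -m handwheel '[{"tx":0,"ty":0,"tz":0.003,"ax":0,"ay":0,"az":0,"jaw":-1},{"tx":0,"ty":0,"tz":0.003,"ax":0,"ay":0,"az":0,"jaw":-1},{"tx":0,"ty":0,"tz":0.001,"ax":0,"ay":0,"az":0,"jaw":-1},{"tx":0,"ty":0,"tz":0.001,"ax":0,"ay":0,"az":0,"jaw":-1},{"tx":0,"ty":0,"tz":0.001,"ax":0,"ay":0,"az":0,"jaw":-1},{"tx":0,"ty":0,"tz":0.001,"ax":0,"ay":0,"az":0,"jaw":-1},{"tx":0,"ty":0,"tz":0.001,"ax":0,"ay":0,"az":0,"jaw":-1},{"tx":0,"ty":0,"tz":0.001,"ax":0,"ay":0,"az":0,"jaw":-1},{"tx":0,"ty":0,"tz":0.001,"ax":0,"ay":0,"az":0,"jaw":-1},{"tx":0,"ty":0,"tz":0,"ax":0,"ay":0,"az":0,"jaw":-1}]'
```

```text
time: 12.9
ee_pos: [0.6109, 0.1613, 0.0557]
tcp_rot: [180.0, 0.0, 23.3]
wrist_force: [-1.4, -1.2, 2.9]
opening: -0.0003
grasp_force: 1.2
```

```bash
python3 -m handwheel '[{"tx":0,"ty":0,"tz":0.001,"ax":0,"ay":0,"az":0,"jaw":-1},{"tx":0,"ty":0,"tz":0.001,"ax":0,"ay":0,"az":0,"jaw":-1},{"tx":0,"ty":0,"tz":0.001,"ax":0,"ay":0,"az":0,"jaw":-1},{"tx":0,"ty":0,"tz":0.001,"ax":0,"ay":0,"az":0,"jaw":-1},{"tx":0,"ty":0,"tz":0.001,"ax":0,"ay":0,"az":0,"jaw":-1},{"tx":0,"ty":0,"tz":0.0005,"ax":0,"ay":0,"az":0,"jaw":-1},{"tx":0,"ty":0,"tz":0,"ax":0,"ay":0,"az":0,"jaw":-1},{"tx":0,"ty":0,"tz":0,"ax":0,"ay":0,"az":0,"jaw":-1},{"tx":0,"ty":0,"tz":0,"ax":0,"ay":0,"az":0,"jaw":-1},{"tx":0,"ty":0,"tz":0,"ax":0,"ay":0,"az":0,"jaw":-1}]'
```

```text
time: 14.15
ee_pos: [0.611, 0.1613, 0.0508]
tcp_rot: [180.0, -0.0, 23.3]
wrist_force: [-3.5, -1.4, 5.9]
opening: 0.0
grasp_force: 3.4
```

5.9 N at 50.8 mm is about 2 mm of panel give, so the medium lid is at its stop. Lift, then over to the large tin.

```bash
python3 -m handwheel '[{"tx":0,"ty":0,"tz":0.0005,"ax":0,"ay":0,"az":0,"jaw":-1},{"tx":0,"ty":0,"tz":0,"ax":0,"ay":0,"az":0,"jaw":-1},{"tx":0,"ty":0,"tz":0,"ax":0,"ay":0,"az":0,"jaw":-1},{"tx":0,"ty":0,"tz":-0.003,"ax":0,"ay":0,"az":0,"jaw":-1},{"tx":0,"ty":0,"tz":-0.005,"ax":0,"ay":0,"az":0,"jaw":-1},{"tx":0,"ty":0,"tz":-0.012,"ax":0,"ay":0,"az":0,"jaw":-1},{"tx":0,"ty":0,"tz":-0.02,"ax":0,"ay":0,"az":0,"jaw":-1},{"tx":0,"ty":0,"tz":-0.025,"ax":0,"ay":0,"az":0,"jaw":-1},{"tx":0,"ty":0,"tz":-0.025,"ax":0,"ay":0,"az":0,"jaw":-1},{"tx":0,"ty":0,"tz":0,"ax":0,"ay":0,"az":0,"jaw":-1}]'
python3 -m handwheel '[{"tx":-0.025,"ty":0.0157,"tz":0,"ax":0,"ay":0,"az":0,"jaw":-1},{"tx":-0.025,"ty":0.0157,"tz":0,"ax":0,"ay":0,"az":0,"jaw":-1},{"tx":-0.025,"ty":0.0157,"tz":0,"ax":0,"ay":0,"az":0,"jaw":-1},{"tx":-0.025,"ty":0.0157,"tz":0,"ax":0,"ay":0,"az":0,"jaw":-1},{"tx":-0.025,"ty":0.0157,"tz":0,"ax":0,"ay":0,"az":0,"jaw":-1},{"tx":-0.025,"ty":0.0157,"tz":0,"ax":0,"ay":0,"az":0,"jaw":-1},{"tx":-0.025,"ty":0.0157,"tz":0,"ax":0,"ay":0,"az":0,"jaw":-1},{"tx":-0.025,"ty":0.0157,"tz":0,"ax":0,"ay":0,"az":0,"jaw":-1},{"tx":0,"ty":0,"tz":0,"ax":0,"ay":0,"az":0,"jaw":-1},{"tx":0,"ty":0,"tz":0,"ax":0,"ay":0,"az":0,"jaw":-1}]'
```

```text
time: 15.4
ee_pos: [0.6121, 0.1616, 0.1426]
tcp_rot: [180.0, -0.2, 23.3]
wrist_force: [0.5, -0.2, -1.2]
opening: -0.0001
grasp_force: 0.0
time: 16.65
ee_pos: [0.477, -0.0328, 0.1395]
tcp_rot: [-180.0, -0.0, 23.2]
wrist_force: [0.5, 0.0, -0.1]
opening: 0.0002
grasp_force: 0.0
```

```bash
python3 -m handwheel '[{"tx":0,"ty":0,"tz":0.015,"ax":0,"ay":0,"az":0,"jaw":-1},{"tx":0,"ty":0,"tz":0.015,"ax":0,"ay":0,"az":0,"jaw":-1},{"tx":0,"ty":0,"tz":0.013,"ax":0,"ay":0,"az":0,"jaw":-1},{"tx":0,"ty":0,"tz":0.009,"ax":0,"ay":0,"az":0,"jaw":-1},{"tx":0,"ty":0,"tz":0.004,"ax":0,"ay":0,"az":0,"jaw":-1},{"tx":0,"ty":0,"tz":0,"ax":0,"ay":0,"az":0,"jaw":-1},{"tx":0,"ty":0,"tz":0,"ax":0,"ay":0,"az":0,"jaw":-1},{"tx":0,"ty":0,"tz":0,"ax":0,"ay":0,"az":0,"jaw":-1},{"tx":0,"ty":0,"tz":0,"ax":0,"ay":0,"az":0,"jaw":-1},{"tx":0,"ty":0,"tz":0,"ax":0,"ay":0,"az":0,"jaw":-1}]'
python3 - <<'E'
from h import *
b=shot('scene','s3')
cv2.imwrite('pics/c3.png',cv2.resize(cv2.imread('pics/s3.png')[130:280,130:330],(800,600)))
E
```

```text
time: 17.9
ee_pos: [0.4768, -0.0331, 0.0839]
tcp_rot: [180.0, -0.0, 23.2]
wrist_force: [-0.6, -0.4, -0.7]
opening: -0.0001
grasp_force: 0.0
```

View pics/c3.png

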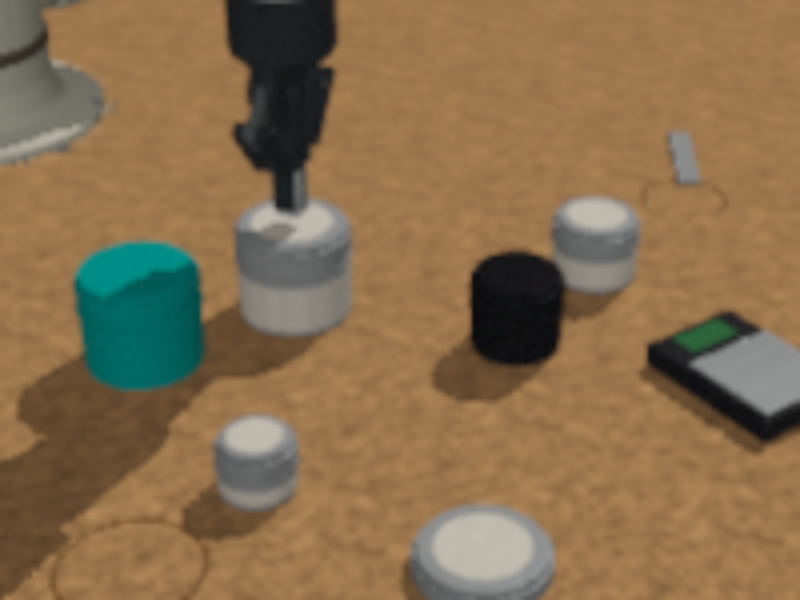

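The view shows the fingertips (290,208) centred over the large lid (293,222). The small (257,437) and medium (596,217) tins stand in place with lower lids. Pressing the large lid.

```bash
python3 -m handwheel '[{"tx":0,"ty":0,"tz":0.003,"ax":0,"ay":0,"az":0,"jaw":-1},{"tx":0,"ty":0,"tz":0.003,"ax":0,"ay":0,"az":0,"jaw":-1},{"tx":0,"ty":0,"tz":0.001,"ax":0,"ay":0,"az":0,"jaw":-1},{"tx":0,"ty":0,"tz":0.001,"ax":0,"ay":0,"az":0,"jaw":-1},{"tx":0,"ty":0,"tz":0.001,"ax":0,"ay":0,"az":0,"jaw":-1},{"tx":0,"ty":0,"tz":0.001,"ax":0,"ay":0,"az":0,"jaw":-1},{"tx":0,"ty":0,"tz":0.001,"ax":0,"ay":0,"az":0,"jaw":-1},{"tx":0,"ty":0,"tz":0.001,"ax":0,"ay":0,"az":0,"jaw":-1},{"tx":0,"ty":0,"tz":0.001,"ax":0,"ay":0,"az":0,"jaw":-1},{"tx":0,"ty":0,"tz":0,"ax":0,"ay":0,"az":0,"jaw":-1}]'
```

```text
time: 19.2
ee_pos: [0.4768, -0.0331, 0.0708]
tcp_rot: [180.0, -0.0, 23.2]
wrist_force: [-0.0, -0.3, 3.0]
opening: 0.0002
grasp_force: 1.3
```

```bash
python3 -m handwheel '[{"tx":0,"ty":0,"tz":0.001,"ax":0,"ay":0,"az":0,"jaw":-1},{"tx":0,"ty":0,"tz":0.001,"ax":0,"ay":0,"az":0,"jaw":-1},{"tx":0,"ty":0,"tz":0.001,"ax":0,"ay":0,"az":0,"jaw":-1},{"tx":0,"ty":0,"tz":0.001,"ax":0,"ay":0,"az":0,"jaw":-1},{"tx":0,"ty":0,"tz":0.001,"ax":0,"ay":0,"az":0,"jaw":-1},{"tx":0,"ty":0,"tz":0.001,"ax":0,"ay":0,"az":0,"jaw":-1},{"tx":0,"ty":0,"tz":0.0005,"ax":0,"ay":0,"az":0,"jaw":-1},{"tx":0,"ty":0,"tz":0,"ax":0,"ay":0,"az":0,"jaw":-1},{"tx":0,"ty":0,"tz":0,"ax":0,"ay":0,"az":0,"jaw":-1},{"tx":0,"ty":0,"tz":0,"ax":0,"ay":0,"az":0,"jaw":-1}]'
```

```text
time: 20.45
ee_pos: [0.4769, -0.0331, 0.0647]
tcp_rot: [180.0, -0.0, 23.3]
wrist_force: [-1.7, 1.1, 7.3]
opening: 0.0003
grasp_force: 3.4
```

7.3 N at 64.7 mm: the large lid is home. Lift clear.

```bash
python3 -m handwheel '[{"tx":0,"ty":0,"tz":0,"ax":0,"ay":0,"az":0,"jaw":-1},{"tx":0,"ty":0,"tz":-0.003,"ax":0,"ay":0,"az":0,"jaw":-1},{"tx":0,"ty":0,"tz":-0.005,"ax":0,"ay":0,"az":0,"jaw":-1},{"tx":0,"ty":0,"tz":-0.012,"ax":0,"ay":0,"az":0,"jaw":-1},{"tx":0,"ty":0,"tz":-0.02,"ax":0,"ay":0,"az":0,"jaw":-1},{"tx":0,"ty":0,"tz":-0.03,"ax":0,"ay":0,"az":0,"jaw":-1},{"tx":0,"ty":0,"tz":-0.03,"ax":0,"ay":0,"az":0,"jaw":-1},{"tx":0,"ty":0,"tz":-0.02,"ax":0,"ay":0,"az":0,"jaw":-1},{"tx":0,"ty":0,"tz":0,"ax":0,"ay":0,"az":0,"jaw":-1},{"tx":0,"ty":0,"tz":0,"ax":0,"ay":0,"az":0,"jaw":-1}]'
python3 -m handwheel '[{"tx":0,"ty":0,"tz":0,"ax":0,"ay":0,"az":0,"jaw":-1},{"tx":0,"ty":0,"tz":0,"ax":0,"ay":0,"az":0,"jaw":-1},{"tx":0,"ty":0,"tz":0,"ax":0,"ay":0,"az":0,"jaw":-1},{"tx":0,"ty":0,"tz":0,"ax":0,"ay":0,"az":0,"jaw":-1},{"tx":0,"ty":0,"tz":0,"ax":0,"ay":0,"az":0,"jaw":-1},{"tx":0,"ty":0,"tz":0,"ax":0,"ay":0,"az":0,"jaw":-1},{"tx":0,"ty":0,"tz":0,"ax":0,"ay":0,"az":0,"jaw":-1},{"tx":0,"ty":0,"tz":0,"ax":0,"ay":0,"az":0,"jaw":-1},{"tx":0,"ty":0,"tz":0,"ax":0,"ay":0,"az":0,"jaw":-1},{"tx":0,"ty":0,"tz":0,"ax":0,"ay":0,"az":0,"jaw":-1}]'
python3 - <<'E'
from h import *
b=shot('scene','s4')
cv2.imwrite('pics/c4.png',cv2.resize(cv2.imread('pics/s4.png')[130:280,130:330],(800,600)))
E
```

```text
time: 21.7
ee_pos: [0.4766, -0.0331, 0.1836]
tcp_rot: [-180.0, 0.0, 23.3]
wrist_force: [-0.2, -0.0, -0.6]
opening: -0.0003
grasp_force: 0.0
time: 22.95
ee_pos: [0.4768, -0.0331, 0.1843]
tcp_rot: [-180.0, -0.0, 23.3]
wrist_force: [-0.3, -0.1, -0.3]
opening: -0.0002
grasp_force: 0.0
```

View pics/c4.png

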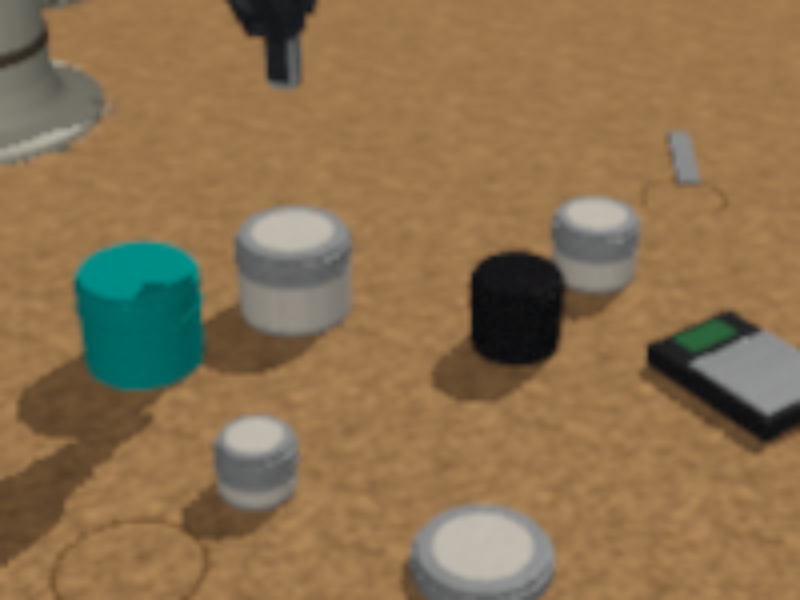

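The final view shows the large (293,230), medium (596,217) and small (257,437) lids all lower, the tins upright and in place, and the hand clear at (283,80).

```bash
python3 -c "
from workcell import workorder
print(workorder.job_done())"
```

```text
the job is handed in; nothing more can be done
None
```

I pressed the small, medium and large lids home in that order, peaking at about 8 N on the wrist readings, and handed the job in at about 23 s with the hand clear; no verdict came back.

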